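Lever up the heavy lid of a shielded test box and hold it open

TASK

The lid of the shielded test box is heavy and has to be held open with the rocking lifter that stands in front of it. With closed fingertips push the lifter along the bench by its heel until its nose is up against the box (the lever's toe is then under the lid's lip), and only then press the long end of the lever down, as far as it goes, so that the lid swings up. Finish while still holding the lever down; nothing is to be picked up, the robot must not touch the box or its lid, and the loose small things lying around stay where they are.

Things in the scene. Friction and masses are not known exactly. Their poses are not given: they have to be found in the camera images.
- test_box: Aluminium box fixed to the bench, 95 (its x) x 125 (its y) mm, walls 46 mm high, covered by a thick steel lid hinged on its +x side. Origin: centre of its underside on the bench. Its -x side is the front, where the lid overhangs the wall as a lip. z up. Circuit board inside.
- box_front (a point): Middle of the box's front wall (its flat outer face, looking to the box's -x), 9 mm above the bench, 47.5 mm from the box's origin. Axes as the box.
- lid_lip (a point): Middle of the lid's lip, at the lower front edge of the lid: 30 mm in front of the front wall, 46 mm above the bench with the lid shut. The lid is 129 mm wide, a plate 11 mm thick with a further plate on top.
- lid (a joint): Lid angle: 0 shut, grows as its front swings up (rad). It weighs about 1.3 kg (varies) and falls shut by itself. With the lever right down it reads about 0.2.
- lifter: Loose dark steel sled, about 1 kg, with its lever: base 217 (x) x 60 (y) x 8 mm, two cheeks carry the pivot. Origin: on the bench under the pivot, which is 46 mm up. +x points to the box, within 0.1 rad of the box's x. The base runs from 145 mm behind the origin (heel) to 72 mm ahead (nose). It slides at 6 to 17 N. At the start the nose is 40 to 78 mm short of the box.
- lifter_heel (a point): Middle of the rear face of the heel, the upright bar across the rear end of the base, 60 mm wide and 18 mm high: the face to push, looking to the lifter's -x. The point is 9 mm above the bench. The lever's long end stands above and just ahead of it.
- lifter_nose (a point): Middle of the front end of the base, 4 mm above the bench; it meets the box's front wall.
- lever_pad (a point): Point to press: on top of the lever's long end, middle of the ribbed flat pad (40 mm along the lever, 36 mm wide, 10 mm thick), 106 mm behind the pivot. About 74 mm above the bench with the lever at rest, about 23 mm with it right down; it moves on an arc about the pivot (almost straight down). It turns with the lever.
- lever_toe (a point): Axis of the steel roller (16 mm thick, 44 mm long across) at the lever's short end, 60 mm ahead of the pivot. 33 mm above the bench at rest, about 61 mm with the lever right down.
- lever (a joint): Lever angle: 0 at rest (toe down, long end up), grows as the long end is pressed down, 0.48 at its stop (rad). A light spring and its heavy toe bring it back when released. Under the lid it takes about 5 to 10 N at the pad, more once at its stop.
- loose_screwdriver: Bystander: screwdriver with a yellow and black handle, 200 mm long, 28 mm thick, lying beside the lifter. Origin: centre of its underside. To be left alone.
- loose_tape: Bystander: roll of black insulating tape, 60 mm across, 18 mm high, flat near the box. Origin: centre of its underside. To be left alone.
- loose_terminal: Bystander: pale terminal block 16 x 34 x 15 mm, lying near the box's opening side. Origin: centre of its underside. To be left alone.
- loose_bolt: Bystander: bolt 15 x 40 x 13 mm, lying beside the lifter. Origin: centre of its underside. To be left alone.
- loose_fan: Bystander: small square black fan, 50 x 50 x 15 mm, flat beside the lifter. Origin: centre of its underside. To be left alone.
- loose_hex_key: Bystander: hex key 28 x 92 x 5 mm, flat on the bench beside the box. Origin: centre of its underside. To be left alone.

How it is judged:
By the outcome, as a careful person would: the job done as asked, in the order asked, and still so for the second after the job is handed in, while the arm keeps its last pose, push and grip.
It also fails if it takes over 38 s, if anything falls off the work surface, if the arm or the gripper's body presses on something with over 40 N, if the wrist force passes 120 N, or if a joint passes its speed limit or range.

ROBOT

A 7-joint arm with a two-finger parallel gripper is mounted at the origin on a cart in front of the work surface, level with it; the furniture and walls round the work are solid. World frame = base frame: x ahead of the robot, y to its left, z up, the work surface at z = 0. Lengths are in mm, angles in rad, forces in N, time in s.
With the tool pointing down it reaches from about 425 to 950 mm from the base axis. Payload 4.7 kg.
Tool frame: the origin (TCP) lies between the finger pads; the fingertips stand 22 mm ahead of it and the grasp point (between the pads) lies 3 mm ahead of it; z points along the fingers, y is the line along which they close (so a half turn about z gives the same grasp; the last joint's range is limited). The gripper opens to 85 mm and grips with 20 to 120 N. Pads are 22 mm wide; open, the fingers measure 114 mm over their backs; the gripper's body (76 mm by 85 mm) begins 54 mm behind the grasp point. The pads swing forward as they close: fully open they stand 13 mm farther back than shut.
Start: joints at [-1.165, 0.469, -0.049, 1.532, 0.024, 1.141, -0.082], TCP at [284.293, 612.228, 253.335] pointing down, gripper open.
Joint ranges: [-2.59, 2.59], [-0.33, 1.99], [-1.39, 1.29], [0.1, 2.45], [-1.04, 4.18], [0.21, 1.99], [-2.66, 2.66]. Speed limits (rad/s): [2.57, 2.57, 3.14, 3.14, 3.14, 3.14, 3.14].

INTERFACE

Orientations are given as a unit quaternion [w, x, y, z].
In Python, from cell import r gives the robot as it stands.
- The arm moves only by the tool move_arm, never from a script. Its argument "commands" is a list of rows, each a list of 4 numbers: the shift along the world's x, y, z in mm, then the turn about the world's z in degrees. A call has 1 to 8 rows; each row shifts and turns the commanded pose from where the row before left it; what a row does not reach is not made up. A row lasts 1/12 s, in which the tool goes at most 41.7 mm and 7.16 degrees, less where a joint would pass 70% of its speed; a pose out of reach is approached as far as the arm can. A call is refused whole if a number of a shift passes 41.7 or a number of a turn 7.16, either way. A call with a gripper value outside its range is refused whole. "jaw" is the opening in per cent of the stroke, from 0 (shut) to 100 (fully open), set as the call begins (left out, the last holds). The fingers move at their own pace and stop on an object; "squeeze" is the grip in N (left out, the last holds). Time passes only in rows, so rows that do not move let the fingers close. It gives the time, the measured TCP pose, the force, the opening and the grip force at its end, in the units of the state.
- r.read_state(): the state, without advancing time (a new reading comes with each control period).
- r.get_image(name): name is "scene" or "top" or "wrist"; returns a dict with "image" (400x640x3 uint8, blue, green, red), "mtx" (3x3 intrinsics, pixels), "k1" (the pictures are not rectified: a ray, as slopes to the right and down, at radius r is drawn at 1 + k1 r^2 times it, then the intrinsics apply), "R" (3x3) and "t" (3): a world point X has camera coordinates R X + t. Camera axes: x right, y down, z forward; pixel columns grow to the right and rows downward; lengths in mm; the calibration is good to about 2 mm. A picture is of the moment at which its call begins. There is no depth.
- r.close_job(): hands the job in; it is judged then, once.
Trained networks look in a picture, given as the dict that the camera call returned (one of the last four; its "shot" number tells which), for a name from the list of things; names that differ only in an ending like _2 or _b are one class to them, and where a whole thing is asked for, a point or a joint stands for the part that bears it (a point fixed in the world has none). Each returns a list of dicts, best first, with "confidence" (0 to 1); they miss things now and then, are a little off and sometimes report something else, mostly with a low value. They report only what shows in the picture. A call takes as long as a camera call.
- r.search_frame(thing, picture): "extent" ([left, top, right, bottom] in pixels, round what is visible of it).
- r.masks_of(thing, picture): "pixels" (400x640 bool, what is visible of it) and "extent" ([left, top, right, bottom] in pixels, round what is visible of it).
The state is a dict: "time": time; "qpos": joint angles; "joint_velocities": joint speeds; "tau": joint torques, N m; "tcp_pos": TCP position; "tcp_rot": TCP orientation; "contact_force": force on the tool from outside, world axes, zero at the start; "ft_torque": the same for the moment, N m; "width": finger opening in mm; "grasp_force": force on a finger pad.
Only numpy, scipy, OpenCV 4.12 (cv2) and the standard library are available. Lean on these libraries where they do the work, as an engineer would, in place of code of your own. Each camera call takes 0.05 s, during which the arm holds its last target. There are 200 camera calls.

## Working session

There is one attempt and no reset: what is moved stays moved. The work goes in short steps, Python scripts to look and compute and a tool call to move; the robot and the scene stay as the last step left them, time stands still between calls to the robot, and variables do not carry over. Pictures are saved under pics/ and viewed, at most 10 in all, crops included, and the job is handed in when it is done.

Besides the shell and the picture viewer there is one more tool, called after ">>>" in YAML: its name, and indented under it one key for each argument. move_arm: Moves the arm, as the interface text tells. Its arguments: {"type":"object","properties":{"commands":{"type":"array","items":{"type":"array","items":{"type":"number"}}},"jaw":{"type":"number"},"squeeze":{"type":"number"}},"required":["commands"]}

```bash
mkdir -p pics; ls; python3 - <<'E'
from cell import r
import cv2,numpy as np
s=r.read_state();print(s)
a=r.get_image("top");b=r.get_image("scene")
for n,p in(("top",a),("scene",b)):
    cv2.imwrite(f"pics/{n}0.png",p["image"])
    print(n,p["mtx"].tolist(),p["k1"],p["R"].tolist(),p["t"])
    for th in["test_box","lifter","lifter_heel","lever_pad","lifter_nose","box_front","lid_lip","lever_toe","loose_screwdriver","loose_bolt","loose_fan","loose_tape"]:
        try:
            o=r.search_frame(th,p);print(th,[(np.round(d["extent"]).tolist(),round(d["confidence"],2)) for d in o[:2]])
        except Exception as e:print(th,e)
E
```

```text
pics
{'time': 0.0, 'qpos': array([-1.16492324,  0.46945814, -0.04861271,  1.53371131,  0.02410144,
        1.14102091, -0.08230867]), 'joint_velocities': array([-0.00132186,  0.00154413, -0.00033001, -0.00312613,  0.00042406,
       -0.0004925 ,  0.00095324]), 'tau': array([ 1.23222260e-03, -5.10311651e+01, -4.59866622e-02, -2.37705410e+01,
        1.06739852e-02,  7.87428115e-03,  1.77251877e-05]), 'tcp_pos': array([284.05910189, 611.70569526, 252.24283202]), 'tcp_rot': array([-1.83159075e-04,  2.15658880e-01,  9.76468246e-01, -9.89128167e-04]), 'contact_force': array([ 0.90255985, -0.23979045, -0.07877292]), 'ft_torque': array([-0.00586161,  0.03235998, -0.00590897]), 'grasp_force': 0.0, 'width': 85.29299394982125}
top [[469.1953783236024, 0.0, 318.5994217437056], [0.0, 469.1953783236024, 195.24615740889803], [0.0, 0.0, 1.0]] -0.03474479183876556 [[0.02352033988931026, -0.9993031286023718, 0.02898362946566716], [-0.9814725016161234, -0.028595650588616493, -0.18945716491809508], [0.19015394337977803, -0.02399053840424442, -0.9814611209233887]] [-290.53981952  517.42798619  840.12225
[... 1138 characters left out ...]
), ([284.0, 266.0, 301.0, 288.0], 0.27)]
lifter [([215.0, 187.0, 320.0, 256.0], 0.73)]
lifter_heel [([219.0, 188.0, 319.0, 257.0], 0.88)]
lever_pad [([226.0, 184.0, 314.0, 248.0], 0.95), ([303.0, 215.0, 392.0, 297.0], 0.72)]
lifter_nose [([216.0, 186.0, 325.0, 255.0], 0.85), ([166.0, 224.0, 244.0, 280.0], 0.5)]
box_front [([301.0, 217.0, 392.0, 307.0], 0.83)]
lid_lip [([301.0, 212.0, 390.0, 294.0], 0.98), ([302.0, 217.0, 393.0, 305.0], 0.4)]
lever_toe [([225.0, 187.0, 318.0, 244.0], 0.57)]
loose_screwdriver [([170.0, 226.0, 242.0, 280.0], 0.59)]
loose_bolt [([272.0, 194.0, 285.0, 200.0], 0.48)]
loose_fan [([291.0, 192.0, 318.0, 216.0], 0.88)]
loose_tape [([319.0, 202.0, 348.0, 222.0], 0.63)]
```

```bash
python3 - <<'E'
import cv2
a=cv2.imread("pics/top0.png");cv2.imwrite("pics/top0c.png",cv2.resize(a[150:320,185:425],None,fx=3.3,fy=3.3,interpolation=cv2.INTER_CUBIC))
a=cv2.imread("pics/scene0.png");cv2.imwrite("pics/scene0c.png",cv2.resize(a[150:320,160:400],None,fx=3.3,fy=3.3,interpolation=cv2.INTER_CUBIC))
E
```

```text
(no output)
```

View pics/top0c.png

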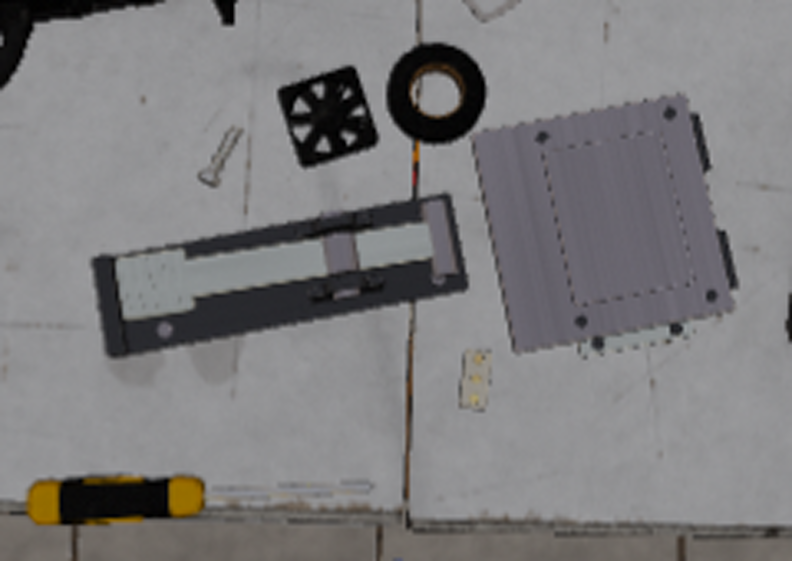

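View pics/scene0c.png

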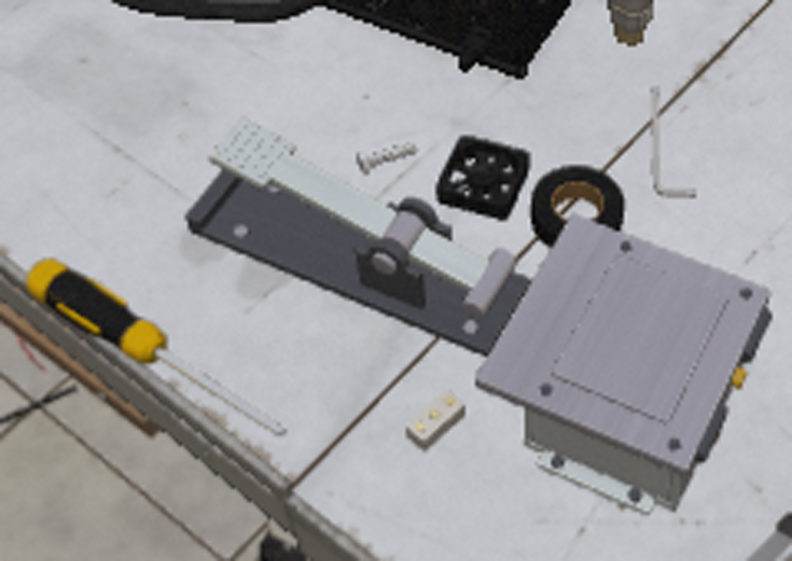

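View pics/scene0.png

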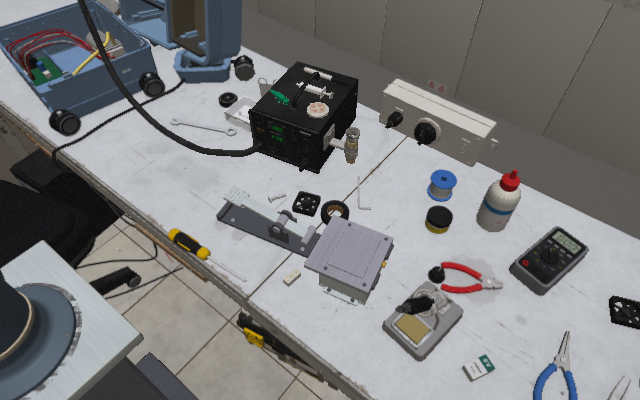

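The pictures show the lifter pointing along image right (roughly world −y). In the top view its heel corners are near (213,228) and (218,258), its nose corners near (321,209) and (326,238), and the lid's lip corners near (328,190) and (341,257). I'll fit both poses from the two views.

```bash
cat > h.py <<'E'
import numpy as np,cv2
from scipy.optimize import least_squares
def proj(p,X):
    X=np.atleast_2d(X).astype(float)
    k=np.array([p["k1"],0,0,0,0.])
    return cv2.projectPoints(X,cv2.Rodrigues(np.array(p["R"]))[0],np.array(p["t"],float),np.array(p["mtx"]),k)[0][:,0]
def w(q,P):
    P=np.atleast_2d(P).astype(float);c,s=np.cos(q[2]),np.sin(q[2])
    return np.c_[q[0]+c*P[:,0]-s*P[:,1],q[1]+s*P[:,0]+c*P[:,1],P[:,2]]
def fit(obs,q0):
    f=lambda q:np.concatenate([(proj(p,w(q,[m for m,_ in l]))-[u for _,u in l]).ravel() for p,l in obs])
    s=least_squares(f,q0,x_scale=[100,100,1],loss="soft_l1");return s.x,np.round(f(s.x).reshape(-1,2),1).tolist()
E
python3 - <<'E'
from cell import r
from h import *
a=r.get_image("top");b=r.get_image("scene")
T=lambda u,v:(u/3.3+185,v/3.3+150)
S=lambda u,v:(u/3.3+160,v/3.3+150)
L=[(a,[((-145,30,18),T(93,257)),((-145,-30,18),T(108,356)),((72,30,8),T(450,195)),((72,-30,8),T(467,290)),((-102,0,74),T(155,284))]),
   (b,[((-102,0,74),S(253,152)),((-145,-30,18),S(188,215))])]
print("lifter",*fit(L,[600,0,-1.5]))
B=[(a,[((-77.5,64.5,57),T(472,133)),((-77.5,-64.5,57),T(515,353))]),(b,[((-77.5,64.5,57),S(573,213)),((-77.5,-64.5,57),S(478,383))])]
print("box",*fit(B,[600,-150,-1.5]))
for n,th in(("scene","loose_screwdriver"),("scene","loose_bolt")):pass
# back-project bystanders from top at z=8
p=a
for th,uv in(("bolt",T(220,157)),("fan",T(328,116)),("tape",T(437,93)),("term",T(475,380)),("sd butt",T(28,500)),("sd tip",T(372,488)),("sd handle end",T(205,490))):
    z=14 if "sd" in th else 10
    s=least_squares(lambda q:(proj(p,[q[0],q[1],z])-np.array(uv)).ravel(),[600,0]);print(th,np.round(s.x))
q=np.array(r.read_state()["tcp_rot"]);print(r.read_state()["time"])
E
```

```text
lifter [ 462.30571673 -220.83200546   -1.35901479] [[-0.6, -0.0], [-0.6, 0.5], [0.4, -0.5], [1.0, 0.3], [0.5, -0.1], [0.4, -0.9], [-1.2, -0.0]]
box [ 488.77066411 -384.55546796   -1.34444194] [[0.0, 0.1], [1.3, 0.2], [0.0, -0.2], [-0.6, -1.0]]
bolt [ 525. -145.]
fan [ 552. -209.]
tape [ 568. -275.]
term [ 395. -301.]
sd butt [320. -45.]
sd tip [ 332. -243.]
sd handle end [ 328. -146.]
1.4
```

View pics/top0.png

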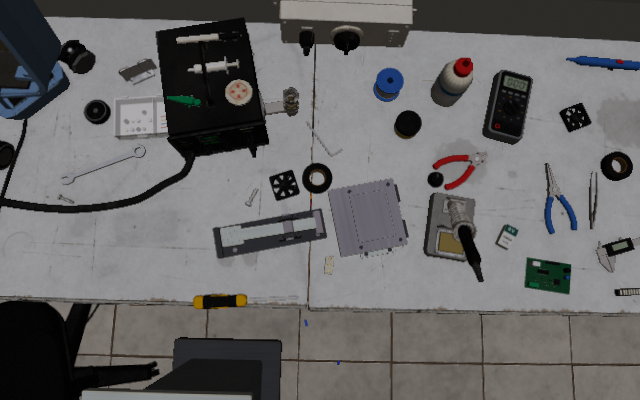

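```bash
python3 - <<'E'
from cell import r
from h import *
b=r.get_image("scene");
for uv in((250,150),(310,168),(190,148),(130,100),(110,60),(155,72),(63,120),(230,100)):
    o=[]
    for z in(0,150):
        s=least_squares(lambda q:(proj(b,[q[0],q[1],z])-np.array(uv)).ravel(),[600,0]);o.append(np.round(s.x).tolist())
    print(uv,o)
E
```

```text
(250, 150) [[599.0, 10.0], [500.0, -113.0]]
(310, 168) [[644.0, -142.0], [536.0, -234.0]]
(190, 148) [[512.0, 129.0], [431.0, -18.0]]
(130, 100) [[534.0, 396.0], [448.0, 195.0]]
(110, 60) [[612.0, 597.0], [510.0, 356.0]]
(155, 72) [[657.0, 448.0], [546.0, 236.0]]
(63, 120) [[377.0, 459.0], [323.0, 246.0]]
(230, 100) [[703.0, 188.0], [583.0, 29.0]]
```

The arm's way along the front is free at 250 mm height; the cable and the black unit lie at x > 500. Starting the approach, closing the fingers and turning so the tool's x axis lies along the push.

>>> move_arm:
  commands:
    - [10.5,-38,0,-6.6]
    - [10.5,-38,0,-6.6]
    - [10.5,-38,0,-6.6]
    - [10.5,-38,0,-6.6]
    - [10.5,-38,0,-6.6]
    - [10.5,-38,0,-6.6]
    - [10.5,-38,0,-6.6]
    - [10.5,-38,0,-6.6]
  jaw: 0
  squeeze: 40

```text
time: 2.12
tcp_pos: [368.5, 306.4, 253.6]
tcp_rot: [-0.0, 0.629, 0.777, 0.0]
contact_force: [0.7, 0.4, 0.4]
width: 0.2
grasp_force: 0.0
```

>>> move_arm:
  commands:
    - [10,-37,0,0]
    - [10,-37,0,0]
    - [10,-37,0,0]
    - [10,-37,0,0]
    - [10,-37,-15,0]
    - [10,-37,-20,0]
    - [0,-35,-20,0]
    - [0,-18,-15,0]

```text
time: 2.78
tcp_pos: [427.5, 30.3, 183.4]
tcp_rot: [0.0, 0.629, 0.777, -0.0]
contact_force: [-0.5, -0.3, -0.4]
width: -0.2
grasp_force: 0.0
```

```bash
python3 - <<'E'
from cell import r
from h import *
import pickle
p=r.get_image("wrist");pickle.dump(p,open("w1.pkl","wb"))
cv2.imwrite("pics/w1.png",p["image"])
q=[462.3,-220.8,-1.359]
print(np.round(proj(p,w(q,[(-145,30,18),(-145,-30,18),(-145,30,0),(-145,-30,0),(-102,0,74),(72,30,8),(72,-30,8)]))).tolist())
print(r.read_state()["tcp_pos"])
E
```

```text
[[327.0, 278.0], [275.0, 278.0], [326.0, 269.0], [277.0, 269.0], [299.0, 347.0], [325.0, 409.0], [283.0, 409.0]]
[425.60205673  28.16495097 181.14525514]
```

View pics/w1.png

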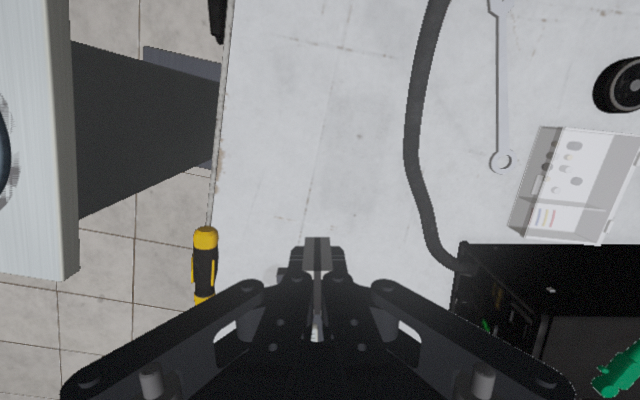

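The wrist camera looks away from the lifter; only a bit of the heel shows at (280,270), where the fitted pose predicts it. I go down behind the heel.

>>> move_arm:
  commands:
    - [-0.6,-16.4,-30,0]
    - [-0.6,-16.4,-30,0]
    - [-0.6,-16.4,-30,0]
    - [-0.6,-16.4,-30,0]
    - [-0.6,-16.4,-20,0]
    - [0,0,-10,0]
    - [0,0,0,0]

```text
time: 3.42
tcp_pos: [423.9, -47.7, 32.6]
tcp_rot: [-0.001, 0.628, 0.778, -0.001]
contact_force: [-0.2, 1.0, -0.6]
width: -0.1
grasp_force: 0.0
```

>>> move_arm:
  commands:
    - [1.3,-6,0,0]
    - [1.3,-6,0,0]
    - [1.3,-6,0,0]
    - [0.8,-4,0,0]
    - [0.8,-4,0,0]
    - [0.8,-4,0,0]
    - [0.8,-4,0,0]
    - [0.8,-4,0,0]

```text
time: 4.08
tcp_pos: [432.8, -82.7, 35.0]
tcp_rot: [-0.002, 0.626, 0.78, 0.001]
contact_force: [-1.9, 8.8, 6.4]
width: 0.1
grasp_force: 4.3
```

```bash
python3 - <<'E'
from cell import r
from h import *
b=r.get_image("scene");a=r.get_image("top")
s=r.read_state();print(s["tcp_pos"],s["contact_force"],s["ft_torque"],s["time"])
o=[cv2.resize(i,None,fx=3.3,fy=3.3,interpolation=cv2.INTER_CUBIC) for i in(b["image"][160:310,190:310],a["image"][160:310,200:320])]
cv2.imwrite("pics/s1.png",np.hstack(o))
E
```

```text
[433.13373478 -83.8968697   34.96322954] [-0.92966587  4.59889958  3.12018236] [1.03633335 0.25179791 0.00617421] 4.1833
```

View pics/s1.png

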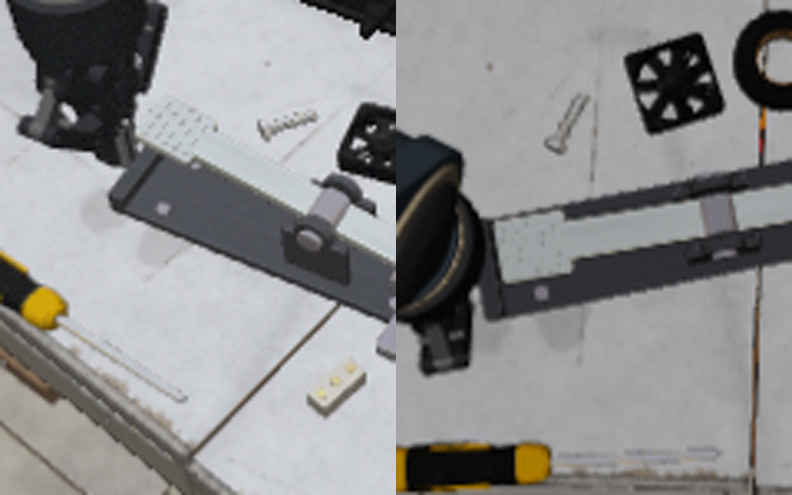

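Both views show the closed fingertips against the heel, with the pad clear of the gripper body; the lifter has begun to slide. I continue pushing.

>>> move_arm:
  commands:
    - [0.9,-4,-0.5,0]
    - [0.9,-4,-0.5,0]
    - [0.9,-4,-0.5,0]
    - [0.9,-4,0,0]
    - [0.9,-4,0,0]

```text
time: 4.6
tcp_pos: [437.2, -102.8, 33.4]
tcp_rot: [-0.002, 0.626, 0.78, 0.001]
contact_force: [-1.1, 8.1, 5.7]
width: -0.3
grasp_force: 3.9
```

>>> move_arm:
  commands:
    - [0.5,-2.2,0,0]
    - [0.5,-2.2,0,0]
    - [0.5,-2.2,0,0]
    - [0.5,-2.2,0,0]

```text
time: 4.93
tcp_pos: [438.9, -110.6, 33.3]
tcp_rot: [-0.003, 0.626, 0.78, 0.002]
contact_force: [-1.3, 14.8, 8.8]
width: -0.1
grasp_force: 7.5
```

>>> move_arm:
  commands:
    - [0.4,-1.6,0,0]
    - [0.4,-1.6,0,0]

```text
time: 5.1
tcp_pos: [438.9, -110.8, 33.3]
tcp_rot: [-0.005, 0.626, 0.78, 0.002]
contact_force: [-2.6, 20.0, 12.3]
width: -0.3
grasp_force: 10.5
```

>>> move_arm:
  commands:
    - [0.4,-1.6,0,0]
    - [0.4,-1.6,0,0]

```text
time: 5.27
tcp_pos: [439.0, -111.1, 33.3]
tcp_rot: [-0.008, 0.625, 0.781, 0.003]
contact_force: [-4.7, 27.1, 18.0]
width: -0.0
grasp_force: 14.1
```

```bash
python3 - <<'E'
from cell import r
from h import *
b=r.get_image("scene");a=r.get_image("top")
s=r.read_state();print(s["tcp_pos"],s["contact_force"],s["time"])
o=[cv2.resize(i,None,fx=3.3,fy=3.3,interpolation=cv2.INTER_CUBIC) for i in(b["image"][170:340,220:340],a["image"][140:310,220:340])]
cv2.imwrite("pics/s2.png",np.hstack(o))
q=[462.3,-220.8,-1.359]
f=46
q2=[q[0]+f*.209,q[1]-f*.978,q[2]]
for n,p,(cx,cy,ox) in(("scene",b,(220,170,0)),("top",a,(220,140,396))):
    print(n,np.round((proj(p,w(q2,[(-145,30,18),(-145,-30,18),(72,30,8),(72,-30,8),(-102,0,74),(60,0,33)]))-[cx,cy])*3.3+[ox,0]).tolist())
E
```

```text
[ 438.97829688 -111.01447894   33.27142782] [-3.49490221 24.08616268 16.03535208] 5.3667
scene [[99.0, 108.0], [47.0, 175.0], [401.0, 241.0], [359.0, 317.0], [121.0, 110.0], [363.0, 248.0]]
top [[449.0, 276.0], [465.0, 376.0], [806.0, 213.0], [826.0, 310.0], [519.0, 301.0], [800.0, 259.0]]
```

View pics/s2.png

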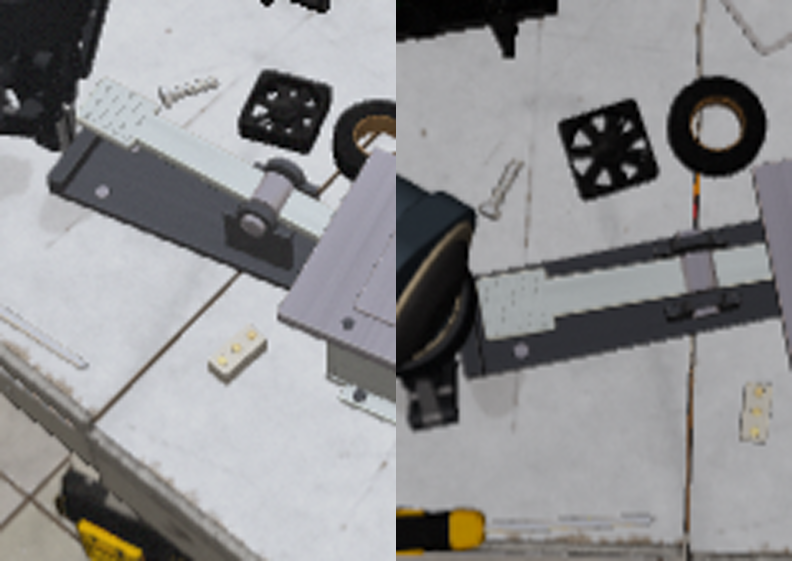

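The nose has stopped against the box: the force rose to 27 N with no motion, and travel is about 44 mm against 46 mm predicted. One short seating push, then back off, up, and over the pad.

>>> move_arm:
  commands:
    - [0.4,-1.8,0,0]
    - [0,0,0,0]

```text
time: 5.53
tcp_pos: [439.0, -111.2, 33.3]
tcp_rot: [-0.009, 0.624, 0.781, 0.004]
contact_force: [-4.3, 27.6, 17.7]
width: 0.1
grasp_force: 14.5
```

>>> move_arm:
  commands:
    - [-4.1,19.5,0,0]
    - [-4.1,19.5,0,0]
    - [0,0,30,0]
    - [0,0,30,0]
    - [0,0,30,0]
    - [8,-38,0,0]
    - [8.1,-38,0,0]
    - [0,0,0,0]

```text
time: 6.2
tcp_pos: [451.6, -166.7, 125.3]
tcp_rot: [0.005, 0.63, 0.776, 0.0]
contact_force: [-0.2, -0.4, 0.4]
width: 0.2
grasp_force: 0.0
```

```bash
python3 - <<'E'
from cell import r
from h import *
b=r.get_image("scene");a=r.get_image("top")
s=r.read_state();print(s["tcp_pos"],s["contact_force"],s["time"])
o=[cv2.resize(i,None,fx=3.3,fy=3.3,interpolation=cv2.INTER_CUBIC) for i in(b["image"][170:340,220:340],a["image"][140:310,220:340])]
cv2.imwrite("pics/s3.png",np.hstack(o))
t=s["tcp_pos"]-[0,0,22]
for f in (42,46):
  q2=[462.3+f*.209,-220.8-f*.978,-1.359]
  for n,p,(cx,cy,ox) in(("scene",b,(220,170,0)),("top",a,(220,140,396))):
    print(n,np.round((proj(p,np.r_[w(q2,[(-145,30,18),(-145,-30,18),(-145,-30,0),(-121,-18,79),(-121,18,79)]),[t]])-[cx,cy])*3.3+[ox,0]).tolist())
E
```

```text
[ 449.48739041 -161.19309862  123.47381342] [-1.14435174  1.38881788 -1.25625107] 6.3
scene [[93.0, 106.0], [42.0, 173.0], [46.0, 189.0], [71.0, 112.0], [103.0, 71.0], [108.0, 77.0]]
top [[442.0, 277.0], [458.0, 377.0], [462.0, 379.0], [482.0, 340.0], [472.0, 276.0], [505.0, 297.0]]
scene [[99.0, 108.0], [47.0, 175.0], [51.0, 192.0], [77.0, 114.0], [109.0, 73.0], [108.0, 77.0]]
top [[449.0, 276.0], [465.0, 376.0], [469.0, 378.0], [490.0, 339.0], [479.0, 275.0], [505.0, 297.0]]
```

View pics/s3.png

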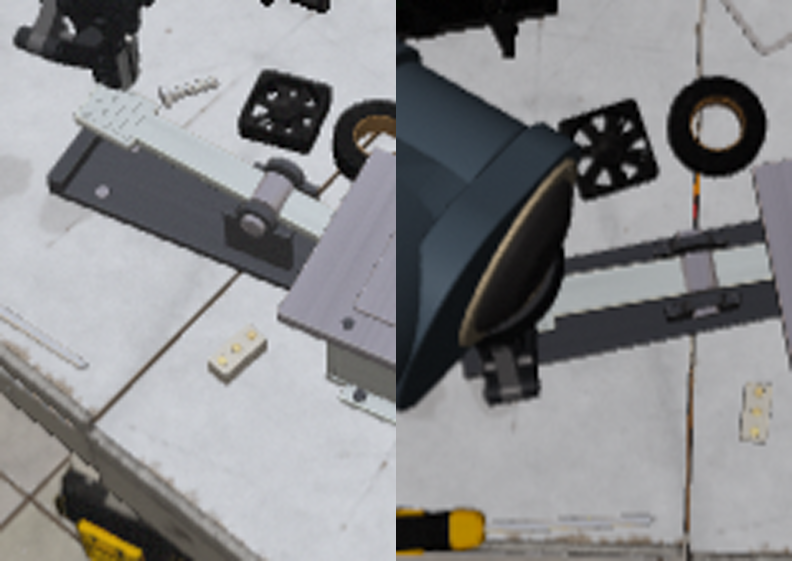

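The heel corner at (48,178) agrees with the lifter seated 44–46 mm on, and the fingertip stands over the pad. Now pressing down.

>>> move_arm:
  commands:
    - [0,0,-8,0]
    - [0,0,-8,0]
    - [0,0,-6,0]
    - [0,0,-6,0]
    - [0,0,-6,0]
    - [0,0,0,0]

```text
time: 6.8
tcp_pos: [448.9, -158.5, 87.5]
tcp_rot: [-0.001, 0.627, 0.779, -0.0]
contact_force: [-0.9, 2.5, 5.8]
width: 0.5
grasp_force: 2.9
```

>>> move_arm:
  commands:
    - [0,0,-5,0]
    - [0,0,-5,0]
    - [0,0,-5,0]
    - [0,0,-5,0]

```text
time: 7.13
tcp_pos: [449.0, -157.7, 68.6]
tcp_rot: [-0.001, 0.627, 0.779, 0.001]
contact_force: [-1.7, 5.5, 8.2]
width: -0.4
grasp_force: 4.3
```

>>> move_arm:
  commands:
    - [0,0,-5,0]
    - [0,0,-5,0]
    - [0,0,-4,0]

```text
time: 7.38
tcp_pos: [449.2, -158.5, 54.7]
tcp_rot: [-0.001, 0.627, 0.779, 0.0]
contact_force: [-2.3, 2.8, 8.4]
width: 0.2
grasp_force: 4.5
```

>>> move_arm:
  commands:
    - [0,0,-3,0]
    - [0,0,-3,0]
    - [0,0,-3,0]

```text
time: 7.63
tcp_pos: [449.6, -159.7, 46.1]
tcp_rot: [0.0, 0.627, 0.779, 0.0]
contact_force: [-2.8, 1.4, 18.4]
width: -0.3
grasp_force: 9.0
```

>>> move_arm:
  commands:
    - [0,0,-2,0]
    - [0,0,-2,0]
    - [0,0,0,0]
    - [0,0,0,0]

```text
time: 7.97
tcp_pos: [449.8, -160.1, 44.4]
tcp_rot: [0.0, 0.628, 0.778, 0.001]
contact_force: [-7.4, 3.4, 34.4]
width: -0.4
grasp_force: 17.4
```

```bash
python3 - <<'E'
from cell import r
from h import *
b=r.get_image("scene");a=r.get_image("top")
s=r.read_state();print(s["tcp_pos"],s["contact_force"],s["time"])
o=[cv2.resize(i,None,fx=3.3,fy=3.3,interpolation=cv2.INTER_CUBIC) for i in(b["image"][170:340,210:400],)]
cv2.imwrite("pics/s4.png",np.hstack(o))
E
```

```text
[ 449.77460747 -160.11218082   44.41756425] [-8.167574    3.20392684 35.4704274 ] 8.0667
```

View pics/s4.png

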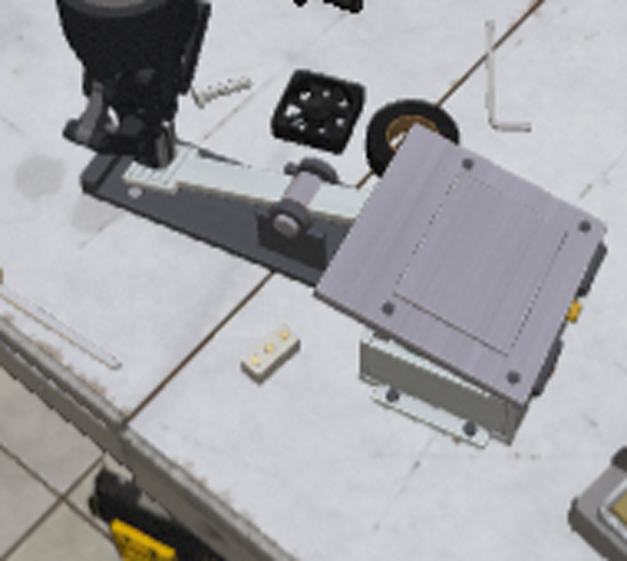

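The lid is swung up, with a gap visible at its near corner around (365,325). The lever is down at its stop: the fingertip is 22 mm up and holding 35 N steadily. The loose things haven't moved, so I'm handing in.

```bash
python3 -c "
from cell import r
print(r.close_job())"
```

```text
the job is handed in; nothing more can be done
None
```

I pushed the lifter up against the box, then pressed the lever down to its stop. The lid was open and the lever still held down (about 35 N, 8 s used) when I handed in; the loose things in view had not moved.

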